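# Hold the magnifier over the finds

## Robot

A 6-joint arm with a two-finger parallel gripper is mounted at the origin on the work surface. World frame = base frame: x ahead of the robot, y to its left, z up, the work surface at z = 0. Lengths are in mm, angles in rad, forces in N, time in s.
With the tool pointing down it reaches from about 275 to 1000 mm from the base axis. Payload 8.4 kg.
Tool frame: the origin (TCP) lies on the centre line of the jaws, within the pads' length; the fingertips stand 19 mm ahead of it and the grasp point (between the pads) is the TCP; y points along the fingers, x is the direction in which the jaws open and shut, and the axes are right-handed (so a half turn about y gives the same grasp; the last joint's range is limited). The gripper opens to 85 mm and grips with 20 to 120 N. Pads are 22 mm wide; open, the fingers measure 114 mm over their backs; the gripper's body (76 mm by 85 mm) begins 54 mm behind the grasp point. The pads swing forward as they close: fully open they stand 13 mm farther back than shut.
Start: joints at [1.347, 0.353, 1.633, -0, 1.155, -0.002], TCP at [137.489, 609.692, 222.381] pointing down, gripper open.
Joint ranges: [-2.63, 2.63], [-0.92, 2.1], [0.06, 2.66], [-1.3, 4.44], [0, 2.69], [-3.02, 3.02]. Speed limits (rad/s): [2.22, 2.22, 2.79, 3.14, 3.14, 3.14].

## Interface

Orientations are given as a unit quaternion [w, x, y, z].
In Python, from bench import * gives the robot as it stands.
- The arm moves only by the shell command python3 -m jog 'ROWS'. ROWS is JSON, a list of rows, each an object of numbers: "x", "y", "z": the shift along the tool's x, y, z in m; "spin": the turn about the tool's y in rad; "claw": the closure, from -1 (fully open) to 1 (shut). A call has 1 to 12 rows; each row shifts and turns the commanded pose from where the row before left it, along the tool's axes as they then stand; what a row does not reach is not made up. A row lasts 1/12 s, in which the tool goes at most 41.7 mm and 7.16 degrees, less where a joint would pass 70% of its speed; a pose out of reach is approached as far as the arm can. A call with a gripper value outside its range is refused whole. The fingers move at their own pace and stop on an object; the grip force is fixed at half the most. Time passes only in rows, so rows that do not move let the fingers close. It gives the time, the measured TCP pose, the force and the opening at its end, in the units of the state.
- get_obs(): the state, without advancing time (a new reading comes with each control period).
- grab_frame(name): name is "side" or "top"; returns a dict with "image" (420x560x3 uint8, blue, green, red), "vertical_fov" (degrees; the focal length in pixels is half the picture's height over the tangent of half this angle, whatever the lens; pixels are square), "cx", "cy" (the principal point, pixels), "R" (3x3) and "t" (3): a world point X has camera coordinates R X + t. Camera axes: x right, y down, z forward; pixel columns grow to the right and rows downward; lengths in mm; the calibration is good to about 2 mm. A picture is of the moment at which its call begins. There is no depth.
- job_done(): hands the job in, once; it reports no verdict.
The state is a dict: "time_s": time; "q": joint angles; "qvel": joint speeds; "tau": joint torques, N m; "eef_pos": TCP position; "ee_rot": TCP orientation; "ft_force": force on the tool from outside, world axes, zero at the start; "torque": the same for the moment, N m; "grip_width": finger opening in mm.
Only numpy, scipy, OpenCV 4.12 (cv2) and the standard library are available. Lean on these libraries where they do the work, as an engineer would, in place of code of your own. Each camera call takes 0.05 s, during which the arm holds its last target. There are 200 camera calls.

## Task

Take the cover off the specimen tray by its bar grip and set it down, right way up, in the middle of the rubber mat on top of the slide cabinet. Then pick the rectangular magnifier off its rest by the handle, carry it over the cabinet and hold it over the open tray with the lens frame level and squarely in line with the tray, centred on it and about 20 mm above its rim, without ever touching the tray with it. Finish while holding it there, not letting go, and leave the other things on the bench where they are.

Things in the scene. Friction and masses are not known exactly. Their poses are not given: they have to be found in the camera images.
- tray: Fixed white open rectangular specimen tray, 110 x 62 mm and 18 mm high, walls 4 mm, with small brown finds inside; it stands on the bench on one side of the slide cabinet (left or right varies). Its origin is the centre of its underside. Its x axis runs along the long side, z is up.
- tray_rim (a point): Centre of the tray's mouth, level with its rim, 18 mm above the bench; axes as the tray's.
- cover: Loose grey cover on the tray, 90 g: plate 114 x 66 x 5 mm over a plug 94 x 46 x 4 mm that sits in the tray with 4 mm play each side; on top a black bar grip 50 mm long (x), 14 wide (y), 22 high, from 9 to 31 mm above the origin. Origin: centre of the plug's underside, 14 mm above the bench while on the tray; x along the long side (as the tray's), z up.
- cabinet: Fixed low grey slide cabinet that stands between tray and rest, 340 mm (its x, pointing away from the robot) x 160 mm (y), 90 mm high at the mat, with one closed tub standing on the far half. Its origin is the centre of its underside. 
- mat (a point): Centre of the top face of the dark rubber mat, 150 x 140 mm, on the near half of the cabinet's top, 90 mm above the bench; x and y as the cabinet's. The cover is to lie here.
- rest: Fixed magnifier rest, on the other side of the cabinet from the tray: aluminium base 210 x 50 x 5 mm with two rubber cross bars, 12 mm wide, tops 30 mm above the bench, at x = +20 and -155 mm; the handle is free between them. Origin on the bench below the middle of the lens, x as the magnifier's.
- magnifier: Loose black magnifier, 120 g, flat on its rest: lens frame 110 (x) x 62 (y) x 12 mm; straight handle 20 wide, 18 thick, along -x from x = -55 to -165 mm (towards the robot), grip it near x = -100; centre of mass x = -70. Flat underside, frame and handle, at z = 0. Origin: centre of the frame's underside, 30 mm above the bench at the start. Over the tray the handle may point to its -x or +x.
- tub_a: Bystander: closed clear tub with white lid, 100 x 80 x 45 mm, standing on the far half of the cabinet (its lid 133 mm above the bench). Its origin is the centre of its underside. 
- tub_b: Bystander: closed clear tub with white lid, 100 x 80 x 45 mm, on the bench. Its origin is the centre of its underside. 
- tub_c: Bystander: closed clear tub with white lid, 100 x 80 x 45 mm, on the bench. Its origin is the centre of its underside. 
- spray_bottle: Bystander: white spray bottle, 54 mm across, 156 mm high. Its origin is the centre of its underside. 
- dish: Bystander: covered round glass dish, 94 mm across, 16 mm high, near the robot. Its origin is the centre of its underside. 
- pen_cup: Bystander: grey cup, 76 mm across, 90 mm high, pens up to 155 mm. Its origin is the centre of its underside. 
- jar: Bystander: small jar, 44 mm across, 60 mm high. Its origin is the centre of its underside. 
- brush: Bystander: brush, 160 mm long, lying near the robot.
There are look-alikes about, which are no part of the job. What is shaped like the tray but green or orange is not meant.

How it is judged (in metres and radians):
On the way, in this order (a step that is already met when the one before it is completed fails the run):
1. the cover lies level and released on the mat on the cabinet (x of cover in the frame of mat between -0.035 and 0.035 m and y of cover in the frame of mat between -0.045 and 0.045 m and z of cover in the frame of mat between -0.006 and 0.006 m and angle between cover's own z axis and vertical below 0.1 rad and linear speed of cover below 0.03 m/s and contact force between cover and the fingers below 0.05 N), for 0.2 s.
2. the magnifier is gripped and lifted clear of its rest (height (world z) of magnifier above 0.06 m and contact force between magnifier and the fingers above 1 N), for 0.2 s.
At the end, for the whole second after the job is handed in: Cover level, released, within 35 mm along and 45 mm across of the mat's centre. Magnifier held still, within 12 mm along and 10 mm across of the tray's centre, in line and level within 7 degrees, underside 7 to 35 mm above the rim, touching only the fingers (all of step 1 and x of magnifier in the frame of tray_rim between -0.012 and 0.012 m and y of magnifier in the frame of tray_rim between -0.01 and 0.01 m and z of magnifier in the frame of tray_rim between 0.007 and 0.035 m and angle between the x axis of magnifier and the x axis of tray, either way round below 0.12 rad and angle between magnifier's own z axis and vertical below 0.12 rad and linear speed of magnifier below 0.03 m/s and contact force between magnifier and the fingers above 1 N and contact force between magnifier and tray below 0.05 N and contact force between magnifier and rest below 0.05 N and contact force between magnifier and cover below 0.05 N and contact force between magnifier and cabinet below 0.05 N and contact force between magnifier and tub_a below 0.05 N and contact force between magnifier and tub_b below 0.05 N and contact force between magnifier and tub_c below 0.05 N and contact force between magnifier and spray_bottle below 0.05 N and contact force between magnifier and dish below 0.05 N and contact force between magnifier and pen_cup below 0.05 N and contact force between magnifier and jar below 0.05 N and contact force between magnifier and brush below 0.05 N); the arm keeps its last pose, push and grip.
It fails at once if the magnifier touches the tray (contact force between magnifier and tray above 0.5 N).
It fails at once if the cover is dropped (falls freely more than about 25 mm) (linear speed of cover above 0.7 m/s and contact force between cover and the fingers below 0.01 N).
It fails at once if another thing on the bench is pushed away by more than 30 mm or knocked over (distance of any of tub_a, tub_b, tub_c, spray_bottle, dish, pen_cup, jar, brush from where it was at the start of the episode above 0.03 m or angle between any of tub_a, tub_b, tub_c, spray_bottle, dish, pen_cup, jar's own z axis and vertical above 0.5 rad).
It also fails if it takes over 61 s, if anything falls off the work surface, if the arm or the gripper's body presses on something with over 40 N, if the wrist force passes 120 N, or if a joint passes its speed limit or range.

## Working session

There is one attempt and no reset: what is moved stays moved. The work goes in short steps, Python scripts to look and compute and a shell command to move; the robot and the scene stay as the last step left them, time stands still between calls to the robot, and variables do not carry over. Pictures are saved under pics/ and viewed, about 8 in all and at most 12, crops included, and the job is handed in when it is done.

```bash
ls; mkdir -p pics; python3 - <<'E'
from bench import *
import cv2,pickle
print(get_obs())
for n in("top","side"):
    f=grab_frame(n); cv2.imwrite(f"pics/{n}0.png",f["image"]); pickle.dump(f,open(f"{n}0.pkl","wb")); print(n,f["vertical_fov"],f["cx"],f["cy"],f["R"],f["t"],[k for k in f])
E
```

```text
pics
{'time_s': 0.0, 'q': array([ 1.34663066e+00,  3.53637221e-01,  1.63415138e+00,  2.58018485e-05,
        1.15522978e+00, -2.39061053e-03]), 'qvel': array([7.23466220e-04, 2.80481833e-04, 2.24378546e-04, 6.03642521e-04,
       9.72268796e-05, 7.36034976e-04]), 'tau': array([ 1.26798572e-03, -6.05269575e+01, -3.42061508e+01,  6.07464312e-05,
        9.59143013e-03, -8.84466772e-06]), 'eef_pos': array([137.3490782 , 609.20002534, 221.66115342]), 'ee_rot': array([-0.55195418,  0.55256884,  0.4411963 , -0.44199557]), 'ft_force': array([ 0.76298314,  0.52386082, -0.82401898]), 'torque': array([-0.00181788,  0.00117736, -0.01209647]), 'grip_width': 85.09123925390618}
top 52.93518972370953 286.3019015758641 204.1091300103613 [[-0.01900377 -0.99978489  0.00830802]
 [-0.98988356  0.0176457  -0.14078055]
 [ 0.14060366 -0.01089933 -0.99000597]] [-5.78752001e-01  5.39966886e+02  1.48356784e+03] ['image', 'vertical_fov', 'cx', 'cy', 'R', 't']
side 49.1389853749266 281.8995033602195 207.49129688195944 [[-0.8732619  -0.48667272  0.02373448]
 [-0.27964568  0.46070222 -0.84234895]
 [ 0.39901373 -0.74222849 -0.53840962]] [ 472.53239996  218.21434515 1128.34959462] ['image', 'vertical_fov', 'cx', 'cy', 'R', 't']
```

View pics/top0.png

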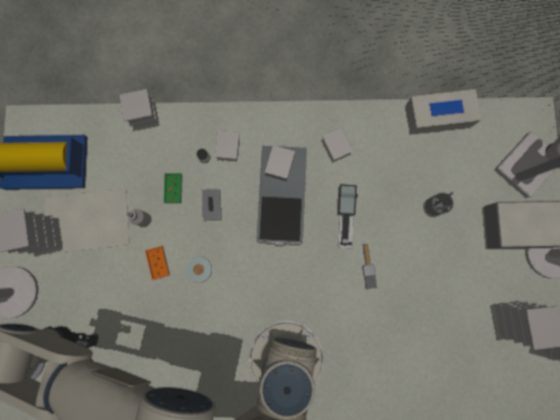

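View pics/side0.png

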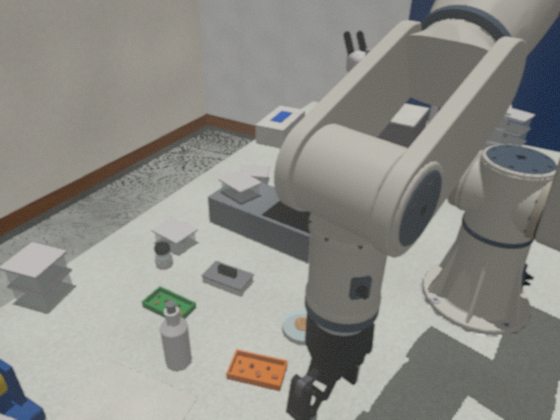

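The top view shows the covered tray at about (212,205) with its black grip, the cabinet at (282,195) with the mat at (280,219), and the magnifier at (347,213) with its handle toward the robot. The green and orange trays are decoys. The side view shows the covered tray at (228,277). Next I'll make an enlarged crop and take contour measurements.

```bash
cat >h.py <<'E'
import numpy as np,cv2,pickle
from scipy.spatial.transform import Rotation as Ro
def K(f):
    F=f["image"].shape[0]/2/np.tan(np.radians(f["vertical_fov"]/2)); return F,f["cx"],f["cy"]
def ray(f,uv,z):
    F,cx,cy=K(f); R=np.array(f["R"]);t=np.array(f["t"]); c=-R.T@t
    d=R.T@np.array([(uv[0]-cx)/F,(uv[1]-cy)/F,1]); return c+d*(z-c[2])/d[2]
def proj(f,X):
    F,cx,cy=K(f); p=np.array(f["R"])@X+f["t"]; return F*p[0]/p[2]+cx,F*p[1]/p[2]+cy
def rect(f,mask,roi,z,up=4,show=None):
    """largest blob of mask(hsv,gray) in roi; its corners cast onto height z -> centre, size, yaw"""
    x0,y0,x1,y1=roi; im=cv2.resize(f["image"][y0:y1,x0:x1],None,fx=up,fy=up,interpolation=cv2.INTER_CUBIC)
    m=mask(cv2.cvtColor(im,cv2.COLOR_BGR2HSV)).astype(np.uint8)
    cs,_=cv2.findContours(m,cv2.RETR_EXTERNAL,cv2.CHAIN_APPROX_NONE); c=max(cs,key=cv2.contourArea)[:,0]
    if show is not None: cv2.imwrite(show,m*255)
    P=np.array([ray(f,((u+.5)/up-.5+x0,(v+.5)/up-.5+y0),z)[:2] for u,v in c],np.float32)
    return P,cv2.minAreaRect(P)
E
python3 - <<'E'
from h import *
f=pickle.load(open("top0.pkl","rb")); im=f["image"]
cv2.imwrite("pics/crop.png",cv2.resize(im[135:270,190:380],None,fx=4.2,fy=4.2,interpolation=cv2.INTER_CUBIC))
o=np.array([-.55195418,.55256884,.4411963,-.44199557]); print(Ro.from_quat(o[[1,2,3,0]]).as_matrix().round(3))
for y in(200,204,212): print(y,im[y,198:226].mean(-1).astype(int))
for x in (212,): print(x,im[184:226,x].mean(-1).astype(int))
print("mat col",im[140:250,275].mean(-1).astype(int)); print("mat row",im[215,250:312].mean(-1).astype(int))
for y in(195,200,228,236): print("mag",y,im[y,333:362].mean(-1).astype(int))
print(im[178:252,347].mean(-1).astype(int))
E
```

```text
[[ 0.22  -0.    -0.976]
 [ 0.976 -0.001  0.22 ]
 [-0.001 -1.     0.   ]]
200 [135 134 132 125 111 100  97  97  96  88  69  53  46  48  64  83  95  98
  98  99  98  94 104 126 134 134 135 136]
204 [134 134 133 128 113 102  98  97  97  87  69  52  47  48  59  79  94  99
  99  99  97  96 105 126 133 135 134 134]
212 [133 134 131 124 111 100  98  98  98  98  97  95  94  93  94  96  99 100
  99 100 100 102 101 107 124 133 135 134]
212 [137 138 137 135 126 112 101  98  98  97  98  95  89  78  70  67  64  62
  62  62  59  57  55  56  57  57  65  81  94  98  99  99 100  99  96  95
 106 123 131 131 130 130]
mat col [135 134 135 136 136 136 138 140 140 141 141 141 141 142 142 142 142 141
 142 142 142 142 143 143 143 143 143 143 143 144 143 144 143 141 127  99
  71  64  77  89  94  95  94  93  92  92  93  92  92  93  93  93  92  92
  91  89  77  59  46  43  42  43  43  43  42  43  43  42  42  43  43  42
  42  43  43  42  43  42  43  43  43  44  45  43  43  43  42  43  44  42
  44  43  44  43  45  44  44  44  45  53  78 104 117 115 106 103 116 130
 136 135]
mat row [134 132 131 131 132 133 131 1
[... 332 characters left out ...]
 117 131 136 138]
mag 200 [137 134 131 118  92  69  63  86 111 121 122 121 121 121 121 120 121 121
 120 119 110  90  81 101 125 134 137 137 134]
mag 228 [132 133 132 132 132 127 130 142 133  97  61  51  50  51  59  90 126 148
 155 150 140 135 133 133 134 134 134 134 134]
mag 236 [130 129 129 130 131 140 147 137 106  71  53  50  50  51  68 107 142 153
 149 141 135 135 136 137 138 138 137 136 137]
[135 136 137 138 135 125 102  80  92 111 119 119 119 119 116 109 102 100
 101 106 115 119 121 121 121 121 121 122 121 122 122 123 123 118 102  75
  54  48  49  51  51  52  51  51  52  52  54  54  57  59  59  60  60  60
  62  65  66  68  68  71  82 105 125 124 104  75  76 114 140 139 130 131
 135 136]
```

View pics/crop.png

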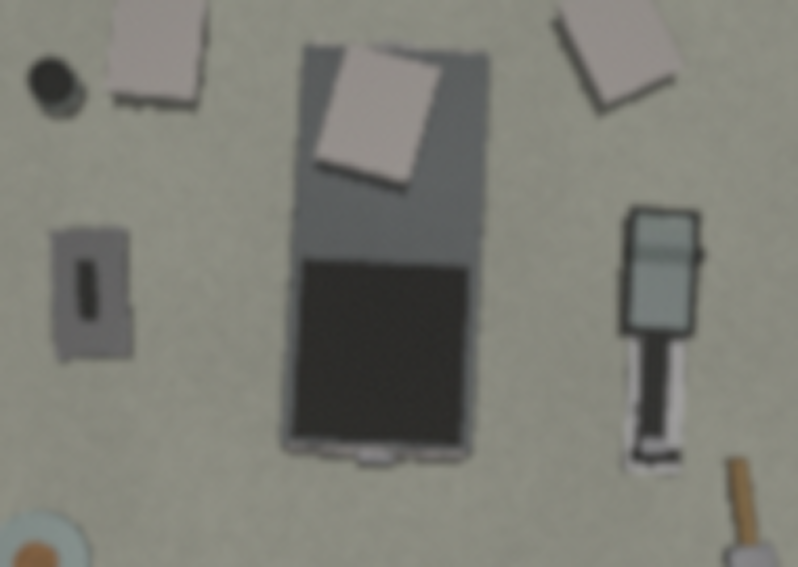

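The crop confirms the layout: cover at crop (90,293), mat at (380,352), lens at (660,270), handle down to (653,440). Everything is turned a few degrees. Now the measurements.

```bash
python3 - <<'E'
from h import *
f=pickle.load(open("top0.pkl","rb")); s=pickle.load(open("side0.pkl","rb"))
for g in(f,s): print("cam",(-np.array(g["R"]).T@g["t"]).round())
V=lambda lo,hi:(lambda h:(h[...,2]>=lo)&(h[...,2]<hi))
S=lambda n,r:print(n,np.round(r[1][0],1),np.round(r[1][1],1),round(r[1][2],2))
S("cover",rect(f,V(0,118),(195,180,230,230),21,show="pics/m1.png"))
S("grip",rect(f,V(0,74),(200,188,224,220),45))
S("mat",rect(f,V(0,70),(255,192,305,246),90))
S("cab",rect(f,V(0,112),(250,140,312,247),88))
S("frame",rect(f,V(0,110),(332,175,365,215),42))
S("frame2",rect(f,V(0,100),(332,175,365,213),42))
S("handle",rect(f,V(0,95),(335,217,358,238),48))
P,_=rect(f,V(0,95),(335,217,358,238),48); 
vx,vy,x0,y0=cv2.fitLine(P,cv2.DIST_L2,0,.01,.01).ravel(); print("handle axis",np.degrees(np.arctan2(vy,vx)))
S("side cover",rect(s,V(0,118),(195,250,260,300),21,show="pics/m2.png"))
S("side grip",rect(s,V(0,75),(210,255,245,285),42))
# handle edges subpixel per row, lens edges
im=f["image"].mean(-1)
for name,y0,y1,z,xa,xb,th in(("handle",217,238,44,338,356,95),("lens",186,211,42,333,362,100)):
    L=[]
    for v in range(y0,y1):
        r=im[v,xa:xb]; i=np.where(r<th)[0]; a,b=i[0],i[-1]
        ua=xa+a-1+(r[a-1]-th)/(r[a-1]-r[a]) if a>0 else xa; ub=xa+b+(th-r[b])/(r[b+1]-r[b])
        L.append([*ray(f,(ua,v),z)[:2],*ray(f,(ub,v),z)[:2]])
    L=np.array(L); 
    for j in(0,2):
        p=np.polyfit(L[:,j],L[:,j+1],1); print(name,"edge y at x=",L[[0,-1],j].round(1),np.polyval(p,L[[0,-1],j]).round(1),"deg",np.degrees(np.arctan(p[0])).round(2))
E
```

```text
cam [ 326.    6. 1545.]
cam [ 23. 967. 780.]
cover [546.  262.5] [119.   71.8] 2.8
grip [545.6 262.1] [51.6 17.5] 4.75
mat [483.3  11.9] [140.2 150.5] 86.31
cab [564.6   6.4] [160.5 354.5] 86.12
frame [ 552.6 -229.8] [ 74.9 114.9] 84.15
frame2 [ 555.7 -229.9] [ 72.2 106.2] 84.53
handle [ 452.5 -217.9] [24.3 75.9] 84.9
handle axis -5.852272
side cover [561. 251.] [67.4 38.1] 3.04
side grip [545.7 270.2] [54.2 27.2] 6.0
handle edge y at x= [488.8 417.4] [-210.1 -204. ] deg -4.87
handle edge y at x= [488.4 416.9] [-233.7 -226.4] deg -5.82
lens edge y at x= [602.2 514.7] [-199.1 -189.9] deg -6.01
lens edge y at x= [601.1 513.5] [-267.4 -258.5] deg -5.79
```

Cover and grip are at about (546, 262) with yaw +3°. The mat is at (483, 12). The magnifier's yaw is about -5.6°. I'll turn the tool to match the cover first.

```bash
cat >d.py <<'E'
import sys; from h import *; from bench import *
o=get_obs(); q=o["ee_rot"]; R=Ro.from_quat(np.array(q)[[1,2,3,0]]).as_matrix()
p=np.array(o["eef_pos"]); yaw=np.degrees(np.arctan2(R[1,0],R[0,0]))
print("t",round(o["time_s"],2),"p",p.round(1),"xang",round(yaw,2),"tilt",np.degrees(np.arccos(-R[2,1])).round(2),"w",round(o["grip_width"],1),"F",np.round(o["ft_force"],1),"q",np.round(o["q"],2))
if len(sys.argv)>4:
    T=np.array([float(a) for a in sys.argv[1:4]]); a=float(sys.argv[4])
    w=np.radians(a); R2=np.array([[np.cos(w),0,-np.sin(w)],[np.sin(w),0,np.cos(w)],[0,-1,0]])
    print("spin",round(-np.radians((a-yaw+180)%360-180),3),"then tool mm",(R2.T@(T-p)).round(1))
E
python3 d.py 546 262.3 222 92.8
python3 -m jog '[{"spin":-0.09,"claw":-1},{"spin":-0.09,"claw":-1},{"spin":-0.09,"claw":-1},{"claw":-1}]'; python3 d.py 546 262.3 180 92.8
```

```text
t 0.1 p [137.4 609.3 221.7] xang 77.29 tilt 0.07 w 85.4 F [-0.3  0.4  1.1] q [ 1.35  0.35  1.63 -0.    1.16 -0.  ]
spin -0.271 then tool mm [-3.665e+02 -3.000e-01 -3.912e+02]
t 0.1 p [137.4 609.3 221.7] xang 77.29 tilt 0.07 w 85.4 F [-0.3  0.4  1.1] q [ 1.35  0.35  1.63 -0.    1.16 -0.  ]
spin -0.271 then tool mm [-366.5   41.7 -391.2]validation failed for argument at $[0]...
```

```bash
python3 -m jog '[{"x":0,"y":0,"z":0,"spin":-0.09,"claw":-1},{"x":0,"y":0,"z":0,"spin":-0.09,"claw":-1},{"x":0,"y":0,"z":0,"spin":-0.09,"claw":-1}]'; python3 d.py 546 262.3 180 92.8
```

```text
time_s: 0.35
eef_pos: [137.4, 609.4, 221.9]
ee_rot: [0.487, -0.487, -0.513, 0.513]
ft_force: [-0.5, 0.6, -0.6]
grip_width: 85.4
t 0.35 p [137.4 609.4 221.9] xang 93.02 tilt 0.05 w 85.4 F [-0.5  0.6 -0.6] q [ 1.35  0.35  1.63 -0.    1.16 -0.28]
spin 0.004 then tool mm [-366.6   41.9 -391.1]
```

```bash
python3 -m jog '[{"x":-0.018,"y":0,"z":-0.019,"spin":0,"claw":-1},{"x":-0.026,"y":0,"z":-0.028,"spin":0,"claw":-1},{"x":-0.026,"y":0,"z":-0.028,"spin":0,"claw":-1},{"x":-0.026,"y":0,"z":-0.028,"spin":0,"claw":-1},{"x":-0.026,"y":0,"z":-0.028,"spin":0,"claw":-1},{"x":-0.026,"y":0,"z":-0.028,"spin":0,"claw":-1},{"x":-0.026,"y":0,"z":-0.028,"spin":0,"claw":-1},{"x":-0.026,"y":0,"z":-0.028,"spin":0,"claw":-1},{"x":-0.026,"y":0,"z":-0.028,"spin":0,"claw":-1},{"x":-0.026,"y":0,"z":-0.028,"spin":0,"claw":-1},{"x":-0.026,"y":0,"z":-0.028,"spin":0,"claw":-1},{"x":-0.018,"y":0,"z":-0.019,"spin":0,"claw":-1}]'; python3 d.py 546 262.3 120 92.8
```

```text
time_s: 1.35
eef_pos: [471.4, 327.0, 222.2]
ee_rot: [0.488, -0.488, -0.512, 0.512]
ft_force: [0.5, 0.7, -0.6]
grip_width: 85.2
t 1.35 p [471.4 327.  222.2] xang 92.71 tilt 0.04 w 85.2 F [ 0.5  0.7 -0.6] q [ 0.6   0.27  1.75 -0.    1.12 -1.01]
spin -0.002 then tool mm [-68.3 102.2 -71.4]
```

```bash
python3 -m jog '[{"x":-0.017,"y":0.02,"z":-0.018,"spin":0,"claw":-1},{"x":-0.017,"y":0.025,"z":-0.018,"spin":0,"claw":-1},{"x":-0.017,"y":0.025,"z":-0.018,"spin":0,"claw":-1},{"x":-0.017,"y":0.025,"z":-0.017,"spin":0,"claw":-1},{"x":0,"y":0.02,"z":0,"spin":0,"claw":-1},{"x":0,"y":0,"z":0,"spin":0,"claw":-1}]'; python3 d.py 546 262.3 46 92.8
python3 - <<'E'
from h import *; from bench import *
for n in("top","side"):
    f=grab_frame(n); pickle.dump(f,open(f"{n}1.pkl","wb"))
    print(n,proj(f,np.array([546,262.3,45])))
    if n=="side": cv2.imwrite("pics/s1.png",cv2.resize(f["image"][180:340,130:330],None,fx=3.5,fy=3.5,interpolation=cv2.INTER_CUBIC))
E
```

```text
time_s: 1.85
eef_pos: [541.6, 262.5, 102.9]
ee_rot: [0.489, -0.487, -0.509, 0.514]
ft_force: [-1.4, 0.3, 0.3]
grip_width: 85.5
t 1.85 p [541.6 262.5 102.9] xang 92.64 tilt 0.41 w 85.5 F [-1.4  0.3  0.3] q [ 0.45  0.46  1.78 -0.    0.92 -1.17]
spin -0.003 then tool mm [-0.4 56.9 -4.3]
top (np.float64(210.24064637387926), np.float64(203.49127270796262))
side (np.float64(228.58167403876493), np.float64(267.984254500548))
```

View pics/s1.png

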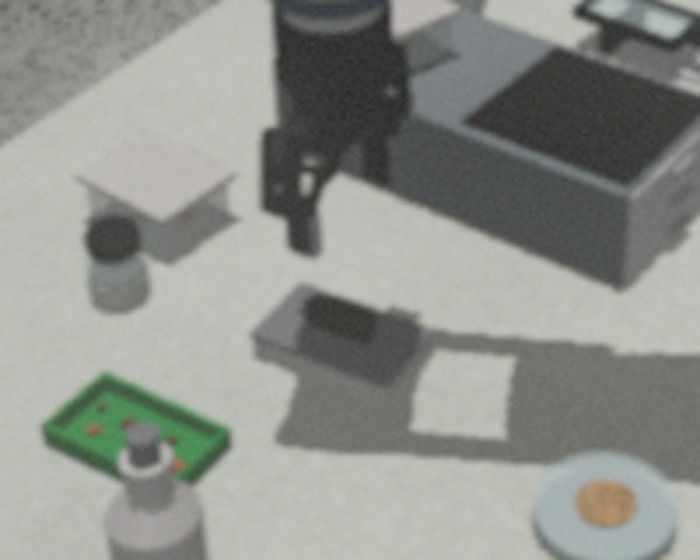

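The side crop shows the open jaws in line with the cover. The bar grip at crop (340,316) is px (227,270), and the projected target is (228.6,268), so they agree. I'll descend and grip.

```bash
python3 -m jog '[{"x":0,"y":0.015,"z":-0.002,"spin":0,"claw":-1},{"x":0,"y":0.015,"z":0,"spin":0,"claw":-1},{"x":0,"y":0.015,"z":0,"spin":0,"claw":-1},{"x":0,"y":0.008,"z":0,"spin":0,"claw":-1},{"x":0,"y":0,"z":0,"spin":0,"claw":-1},{"x":0,"y":0,"z":0,"spin":0,"claw":-1}]'; python3 d.py 546 262.3 46 92.8
```

```text
time_s: 2.45
eef_pos: [545.7, 265.6, 55.4]
ee_rot: [-0.488, 0.488, 0.512, -0.512]
ft_force: [-0.2, -0.1, 0.4]
grip_width: 85.3
t 2.45 p [545.7 265.6  55.4] xang 92.8 tilt 0.05 w 85.3 F [-0.2 -0.1  0.4] q [ 0.45  0.52  1.8   0.    0.82 -1.17]
spin 0.0 then tool mm [-3.3  9.4 -0.1]
```

```bash
python3 -m jog '[{"x":-0.003,"y":0.005,"z":0,"spin":0,"claw":-1},{"x":0,"y":0.004,"z":0,"spin":0,"claw":-1},{"x":0,"y":0,"z":0,"spin":0,"claw":0.2},{"x":0,"y":0,"z":0,"spin":0,"claw":0.5},{"x":0,"y":0,"z":0,"spin":0,"claw":1},{"x":0,"y":0,"z":0,"spin":0,"claw":1},{"x":0,"y":0,"z":0,"spin":0,"claw":1},{"x":0,"y":0,"z":0,"spin":0,"claw":1},{"x":0,"y":0,"z":0,"spin":0,"claw":1},{"x":0,"y":0,"z":0,"spin":0,"claw":1}]'; python3 d.py 546 262.3 46 92.8
```

```text
time_s: 3.28
eef_pos: [545.7, 262.0, 45.4]
ee_rot: [-0.488, 0.488, 0.512, -0.512]
ft_force: [0.4, -0.9, -0.4]
grip_width: 0.3
t 3.28 p [545.7 262.   45.4] xang 92.76 tilt 0.0 w 0.3 F [ 0.4 -0.9 -0.4] q [ 0.45  0.54  1.8  -0.    0.8  -1.17]
spin -0.001 then tool mm [ 0.3 -0.6 -0.3]
```

The jaws closed to 0.3 mm, so they missed. I need to look.

```bash
python3 - <<'E'
from h import *; from bench import *
f=grab_frame("side"); pickle.dump(f,open("side2.pkl","wb"))
a=cv2.resize(f["image"][225:315,180:280],None,fx=5.5,fy=5.5,interpolation=cv2.INTER_CUBIC)
print(proj(f,np.array([545.7,262,45.4])),proj(f,np.array([545.7,262,26.4])))
cv2.imwrite("pics/s2.png",a)
E
```

```text
(np.float64(228.74647748362295), np.float64(267.83085018839967)) (np.float64(229.04241959542452), np.float64(273.75136958118304))
```

View pics/s2.png

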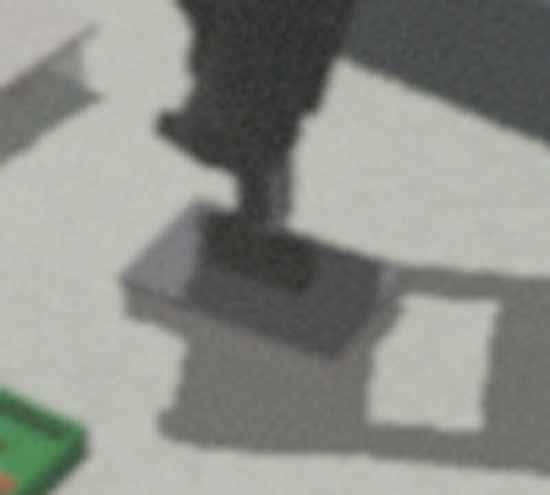

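The crop shows the cover not visibly moved, with the bar at crop (258,255). The shut fingers end at about (262,225), which looks like above or behind the bar. I'll check the numbers.

```bash
python3 - <<'E'
from h import *
f=pickle.load(open("side2.pkl","rb"))
def onY(uv,y):
    F,cx,cy=K(f); R=np.array(f["R"]); c=-R.T@f["t"]; d=R.T@np.array([(uv[0]-cx)/F,(uv[1]-cy)/F,1]); return (c+d*(y-c[1])/d[1]).round(1)
C=lambda u,v:(180+u/5.5-.4,225+v/5.5-.4)
print("shut tip on y=262",onY(C(262,225),262),"finger left/right edge",onY(C(245,200),262),onY(C(290,200),262))
for y in(300,305,312): print("open tip",y,onY((130+305/3.5,180+250/3.5),y))
for n,p in dict(L=(122,280),B=(335,358),T=(200,203),R=(395,270)).items(): print(n,ray(f,C(*p),23).round(1))
for n,p in dict(gl=(205,258),gb=(300,290),gt=(212,215),gr=(318,248)).items(): print(n,ray(f,C(*p),23 if n in("gl","gb") else 45).round(1))
g=pickle.load(open("top1.pkl","rb")); im=f["image"].mean(-1)
s0=pickle.load(open("side0.pkl","rb"))["image"].mean(-1)
print(np.abs(im-s0)[270:295,200:215].mean())
import numpy as np
for v in range(255,284,2): print(v,im[v,205:252].astype(int))
E
```

```text
shut tip on y=262 [549.9 262.   51. ] finger left/right edge [558.6 262.   61.6] [534.  262.   71.9]
open tip 300 [548.2 300.  120.8]
open tip 305 [544.3 305.  125.8]
open tip 312 [538.8 312.  132.7]
L [602.  298.5  23. ]
B [491.8 292.4  23. ]
T [604.1 236.6  23. ]
R [500.4 230.3  23. ]
gl [579.  267.3  23. ]
gb [529.7 263.4  23. ]
gt [577.5 262.   45. ]
gr [523.8 256.6  45. ]
8.205333333333334
255 [189 189 188 188 190 188 188 188 188 184 174 157 136 123 111  97  73  64
  61  57  58  58  59  60  66  70  77 102 142 172 184 186 186 188 189 186
 187 186 187 187 182 184 185 182 186 184 185]
257 [189 190 187 187 187 185 185 187 188 188 188 189 186 187 183 176 159 131
  84  61  57  50  56  72  78  88  85 101 143 169 184 186 187 185 184 187
 187 188 185 186 186 185 186 186 186 186 185]
259 [187 186 188 186 187 189 189 190 191 190 184 185 186 188 187 188 179 153
 103  68  57  53  55  67  87  88  83 105 146 173 184 188 189 186 188 186
 185 186 185 185 185 187 187 187 187 186 186]
261 [188 189 189 188 187 190 189 185 180 166 153 144 146 152 158 170 171 153
 107  67  55  57  58  67  81  93  89 
[... 1537 characters left out ...]
80  79  74  78  74  73  69  67  64  57  57  61  71  80  77  77  80
  73  77  77  84  80  78  82  88 107 107 107]
279 [109 110 109 107 105 102 100 100  93  85  79  80  76  82  81  78  78  77
  75  75  78  80  83  77  82  81  79  78  71  79  77  80  80  76  75  77
  81  76  75  78  78  79  83  91  98  99 106]
281 [110 118 114 115 113 113 112 108 105  97  97  92  87  84  79  80  80  78
  78  79  75  73  80  79  82  79  77  81  79  80  82  77  79  82  77  80
  79  80  81  78  76  80  85  90  99 103 107]
283 [146 142 140 129 121 117 113 114 112 115 112 110 108 106  99  95  93  85
  84  82  83  81  79  83  81  81  80  81  82  80  77  81  80  79  78  81
  82  78  79  79  80  89 100 106 105 110 126]
```

The plate corners cast from the side view agree with the top view to within a few mm. The shut fingertips sit at z≈51, though, so they are above the bar. The real fingertips are about 25 mm higher than the nominal 19 mm ahead of the TCP, and the open-jaw picture shows the same offset. I'll reopen, go 22 mm lower and close.

```bash
python3 -m jog '[{"x":0,"y":0,"z":0,"spin":0,"claw":-1},{"x":0,"y":0,"z":0,"spin":0,"claw":-1},{"x":0,"y":0,"z":0,"spin":0,"claw":-1},{"x":0,"y":0,"z":0,"spin":0,"claw":-1},{"x":0,"y":0,"z":0,"spin":0,"claw":-1},{"x":0,"y":0,"z":0,"spin":0,"claw":-1},{"x":0,"y":0.008,"z":0,"spin":0,"claw":-1},{"x":0,"y":0.008,"z":0,"spin":0,"claw":-1},{"x":0,"y":0.006,"z":0,"spin":0,"claw":-1},{"x":0,"y":0,"z":0,"spin":0,"claw":-1}]'; python3 d.py;  python3 -m jog '[{"x":0,"y":0,"z":0,"spin":0,"claw":0},{"x":0,"y":0,"z":0,"spin":0,"claw":0.3},{"x":0,"y":0,"z":0,"spin":0,"claw":0.6},{"x":0,"y":0,"z":0,"spin":0,"claw":1},{"x":0,"y":0,"z":0,"spin":0,"claw":1},{"x":0,"y":0,"z":0,"spin":0,"claw":1},{"x":0,"y":0,"z":0,"spin":0,"claw":1},{"x":0,"y":0,"z":0,"spin":0,"claw":1}]';python3 d.py
```

```text
time_s: 4.17
eef_pos: [544.5, 261.4, 21.4]
ee_rot: [0.488, -0.487, -0.511, 0.513]
ft_force: [-0.8, 0.1, 0.6]
grip_width: 85.5
t 4.17 p [544.5 261.4  21.4] xang 92.76 tilt 0.16 w 85.5 F [-0.8  0.1  0.6] q [ 0.45  0.57  1.81 -0.    0.76 -1.17]
time_s: 4.83
eef_pos: [546.0, 262.1, 23.9]
ee_rot: [-0.488, 0.488, 0.512, -0.512]
ft_force: [-0.4, -1.0, 4.7]
grip_width: 12.5
t 4.83 p [546.  262.1  23.9] xang 92.76 tilt 0.04 w 12.5 F [-0.4 -1.   4.7] q [ 0.45  0.57  1.81 -0.    0.76 -1.17]
```

The jaws are at 12.5 mm on the 14 mm bar, so it is gripped. Now I'll lift.

```bash
python3 -m jog '[{"x":0,"y":-0.004,"z":0,"spin":0,"claw":1},{"x":0,"y":-0.008,"z":0,"spin":0,"claw":1},{"x":0,"y":-0.012,"z":0,"spin":0,"claw":1},{"x":0,"y":-0.016,"z":0,"spin":0,"claw":1},{"x":0,"y":-0.02,"z":0,"spin":0,"claw":1},{"x":0,"y":-0.02,"z":0,"spin":0,"claw":1},{"x":0,"y":-0.02,"z":0,"spin":0,"claw":1},{"x":0,"y":-0.015,"z":0,"spin":0,"claw":1},{"x":0,"y":-0.008,"z":0,"spin":0,"claw":1},{"x":0,"y":0,"z":0,"spin":0,"claw":1}]'; python3 d.py 483.3 11.9 150 92.8
python3 - <<'E'
from h import *; from bench import *
f=grab_frame("side"); pickle.dump(f,open("side3.pkl","wb"))
cv2.imwrite("pics/s3.png",cv2.resize(f["image"][160:320,130:330],None,fx=3.5,fy=3.5,interpolation=cv2.INTER_CUBIC))
E
```

```text
time_s: 5.67
eef_pos: [546.9, 262.5, 149.1]
ee_rot: [-0.487, 0.488, 0.513, -0.511]
ft_force: [0.1, -0.2, -0.6]
grip_width: 12.2
t 5.67 p [546.9 262.5 149.1] xang 92.76 tilt 0.23 w 12.2 F [ 0.1 -0.2 -0.6] q [ 0.45  0.4   1.74 -0.    1.   -1.17]
spin -0.001 then tool mm [-247.2   -0.9   75.8]
```

View pics/s3.png

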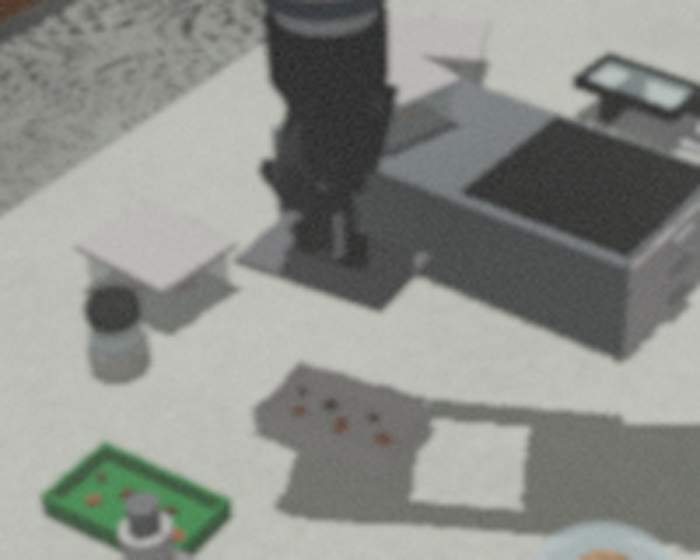

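The crop shows the cover hanging level in the jaws at (330,250), with the tray open and the finds visible at (340,410). Now I'll carry it over the mat.

```bash
python3 -m jog '[{"x":-0.008,"y":0,"z":0.003,"spin":0,"claw":1},{"x":-0.017,"y":0,"z":0.005,"spin":0,"claw":1},{"x":-0.026,"y":0,"z":0.008,"spin":0,"claw":1},{"x":-0.029,"y":0,"z":0.009,"spin":0,"claw":1},{"x":-0.029,"y":0,"z":0.009,"spin":0,"claw":1},{"x":-0.029,"y":0,"z":0.009,"spin":0,"claw":1},{"x":-0.029,"y":0,"z":0.009,"spin":0,"claw":1},{"x":-0.029,"y":0,"z":0.009,"spin":0,"claw":1},{"x":-0.026,"y":0,"z":0.008,"spin":0,"claw":1},{"x":-0.017,"y":0,"z":0.005,"spin":0,"claw":1},{"x":-0.008,"y":0,"z":0.002,"spin":0,"claw":1},{"x":0,"y":0,"z":0,"spin":0,"claw":1}]'; python3 d.py 483.3 11.9 105 92.8
```

```text
time_s: 6.72
eef_pos: [480.2, 9.6, 145.7]
ee_rot: [0.489, -0.488, -0.511, 0.512]
ft_force: [1.1, 1.0, -0.6]
grip_width: 12.2
t 6.72 p [480.2   9.6 145.7] xang 92.62 tilt 0.11 w 12.2 F [ 1.1  1.  -0.6] q [ 0.02  0.23  2.01 -0.    0.91 -1.6 ]
spin -0.003 then tool mm [ 2.1 40.7 -3.2]
```

```bash
python3 -m jog '[{"x":0,"y":0.006,"z":0,"spin":0,"claw":1},{"x":0,"y":0.01,"z":0,"spin":0,"claw":1},{"x":0,"y":0.01,"z":0,"spin":0,"claw":1},{"x":0,"y":0.008,"z":0,"spin":0,"claw":1},{"x":0,"y":0.004,"z":0,"spin":0,"claw":1},{"x":0,"y":0.002,"z":0,"spin":0,"claw":1},{"x":0,"y":0,"z":0,"spin":0,"claw":1},{"x":0,"y":0,"z":0,"spin":0,"claw":1}]'; python3 d.py 483.3 11.9 100 92.8
```

```text
time_s: 7.38
eef_pos: [481.8, 11.8, 106.3]
ee_rot: [0.488, -0.488, -0.512, 0.512]
ft_force: [0.0, 0.2, -1.5]
grip_width: 12.3
t 7.38 p [481.8  11.8 106.3] xang 92.78 tilt 0.01 w 12.3 F [ 0.   0.2 -1.5] q [ 0.02  0.29  2.04 -0.    0.82 -1.6 ]
spin -0.0 then tool mm [ 0.1  6.3 -1.5]
```

```bash
python3 -m jog '[{"x":0,"y":0.003,"z":0,"spin":0,"claw":1},{"x":0,"y":0.002,"z":0,"spin":0,"claw":1},{"x":0,"y":0.001,"z":0,"spin":0,"claw":1},{"x":0,"y":0,"z":0,"spin":0,"claw":1},{"x":0,"y":0,"z":0,"spin":0,"claw":1}]'; python3 d.py 483.3 11.9 100 92.8
```

```text
time_s: 7.8
eef_pos: [481.7, 11.5, 100.4]
ee_rot: [-0.488, 0.488, 0.512, -0.512]
ft_force: [0.4, 0.2, -0.9]
grip_width: 12.1
t 7.8 p [481.7  11.5 100.4] xang 92.76 tilt 0.0 w 12.1 F [ 0.4  0.2 -0.9] q [ 0.02  0.3   2.04 -0.    0.8  -1.6 ]
spin -0.001 then tool mm [ 0.3  0.4 -1.6]
```

```bash
python3 -m jog '[{"x":0,"y":0.001,"z":0,"spin":0,"claw":1},{"x":0,"y":0.001,"z":0,"spin":0,"claw":1},{"x":0,"y":0,"z":0,"spin":0,"claw":1},{"x":0,"y":0,"z":0,"spin":0,"claw":1}]'; python3 d.py 483.3 11.9 100 92.8
```

```text
time_s: 8.13
eef_pos: [481.9, 11.5, 99.8]
ee_rot: [-0.488, 0.488, 0.512, -0.512]
ft_force: [-6.6, -0.6, 18.7]
grip_width: 12.1
t 8.13 p [481.9  11.5  99.8] xang 92.76 tilt 0.03 w 12.1 F [-6.6 -0.6 18.7] q [ 0.02  0.3   2.04 -0.    0.8  -1.6 ]
spin -0.001 then tool mm [ 0.3 -0.2 -1.4]
```

Contact at 19 N. I'll back off 1 mm, open and retreat upward.

```bash
python3 -m jog '[{"x":0,"y":-0.001,"z":0,"spin":0,"claw":1},{"x":0,"y":0,"z":0,"spin":0,"claw":-0.2},{"x":0,"y":0,"z":0,"spin":0,"claw":-1},{"x":0,"y":0,"z":0,"spin":0,"claw":-1},{"x":0,"y":0,"z":0,"spin":0,"claw":-1},{"x":0,"y":0,"z":0,"spin":0,"claw":-1},{"x":0,"y":-0.01,"z":0,"spin":0,"claw":-1},{"x":0,"y":-0.02,"z":0,"spin":0,"claw":-1},{"x":0,"y":-0.03,"z":0,"spin":0,"claw":-1},{"x":0,"y":-0.03,"z":0,"spin":0,"claw":-1},{"x":0,"y":-0.03,"z":0,"spin":0,"claw":-1}]'; python3 - <<'E'
from h import *
f=pickle.load(open("top0.pkl","rb")); im=f["image"].mean(-1)
# magnifier ends: rows along axis; frame far edge and near shoulders
for u in(341,343,345,347,349,351): 
    r=im[:,u]; i=[v+(r[v]-108)/(r[v]-r[v+1]) for v in range(178,190) if r[v]>=108>r[v+1]]
    j=[v+(108-r[v])/(r[v+1]-r[v]) for v in range(205,225) if r[v]<108<=r[v+1]]
    print(u,[ray(f,(u,v),42)[:2].round(1) for v in i+j])
print(im[205:222,341].astype(int),im[205:222,353].astype(int))
E
python3 d.py 450 -218.3 220 84.4
```

```text
time_s: 9.05
eef_pos: [481.3, 11.6, 221.3]
ee_rot: [0.488, -0.488, -0.512, 0.512]
ft_force: [1.0, 0.2, -0.4]
grip_width: 85.6
341 [array([ 612.3, -210.4]), array([ 493.8, -205.9])]
343 [array([ 611.7, -217.6])]
345 [array([ 610.9, -224.9])]
347 [array([ 609.9, -232.1])]
349 [array([ 608.6, -239.3]), array([ 482.6, -234.3])]
351 [array([ 608.1, -246.6]), array([ 493.1, -241.9])]
[114 115 115 116 117 116 110  90  67  69  92 114 129 133 132 132 132] [106 105 104 103 103 102 100  92  76  70  91 117 129 132 134 134 132]
t 9.05 p [481.3  11.6 221.3] xang 92.76 tilt 0.02 w 85.6 F [ 1.   0.2 -0.4] q [ 0.02  0.13  1.93 -0.    1.08 -1.6 ]
spin 0.146 then tool mm [-231.8    1.3    8.8]
```

The frame's far edge is at x≈610 and its near edge at ≈494, so the lens centre is about (552, -228). The grip point at x=-100 is therefore about (453, -218.4). I'll move above it.

```bash
python3 -m jog '[{"x":-0.01,"y":0,"z":0,"spin":0.073,"claw":-1},{"x":-0.02,"y":0,"z":0,"spin":0.073,"claw":-1},{"x":-0.028,"y":0,"z":0.001,"spin":0,"claw":-1},{"x":-0.028,"y":0,"z":0.001,"spin":0,"claw":-1},{"x":-0.028,"y":0,"z":0.001,"spin":0,"claw":-1},{"x":-0.028,"y":0,"z":0.001,"spin":0,"claw":-1},{"x":-0.028,"y":0,"z":0.001,"spin":0,"claw":-1},{"x":-0.028,"y":0,"z":0.001,"spin":0,"claw":-1},{"x":-0.02,"y":0,"z":0,"spin":0,"claw":-1},{"x":-0.012,"y":0,"z":0,"spin":0,"claw":-1},{"x":0,"y":0,"z":0,"spin":0,"claw":-1}]';python3 d.py 453 -218.4 80 84.4
python3 - <<'E'
from h import *; from bench import *
for n in("side","top"):
    f=grab_frame(n); pickle.dump(f,open(f"{n}4.pkl","wb"))
V=lambda lo,hi:(lambda h:(h[...,2]>=lo)&(h[...,2]<hi))
S=lambda n,r:print(n,np.round(r[1][0],1),np.round(r[1][1],1),round(r[1][2],2))
cv2.imwrite("pics/t4.png",cv2.resize(f["image"][150:265,185:365],None,fx=4.4,fy=4.4,interpolation=cv2.INTER_CUBIC))
im=f["image"]; print(im[205,195:228].mean(-1).astype(int))
print([im[v,212].mean().astype(int) for v in range(183,230)])
E
```

```text
time_s: 9.97
eef_pos: [456.1, -218.7, 219.9]
ee_rot: [-0.524, 0.525, 0.474, -0.474]
ft_force: [0.2, -0.5, 0.0]
grip_width: 85.0
t 9.97 p [ 456.1 -218.7  219.9] xang 84.28 tilt 0.05 w 85.0 F [ 0.2 -0.5  0. ] q [-0.45  0.17  1.89 -0.    1.08 -1.92]
spin -0.002 then tool mm [ -0.  139.9   3.1]
[136 137 138 137 137 138 139 138 132 129 137 144 139 125 111 108 118 136
 144 147 146 146 145 140 127 122 132 138 138 137 137 138 138]
[np.int64(139), np.int64(140), np.int64(142), np.int64(141), np.int64(141), np.int64(140), np.int64(137), np.int64(126), np.int64(124), np.int64(135), np.int64(140), np.int64(141), np.int64(144), np.int64(145), np.int64(144), np.int64(143), np.int64(134), np.int64(120), np.int64(122), np.int64(133), np.int64(142), np.int64(142), np.int64(136), np.int64(134), np.int64(140), np.int64(144), np.int64(144), np.int64(144), np.int64(145), np.int64(145), np.int64(142), np.int64(134), np.int64(130), np.int64(134), np.int64(139), np.int64(136), np.int64(124), np.int64(120), np.int64(129), np.int64(134), np.int64(133), np.int64(133), np.int64(133), np.int64(132), np.int64(133), np.int64(134), np.int64(135)]
```

View pics/t4.png

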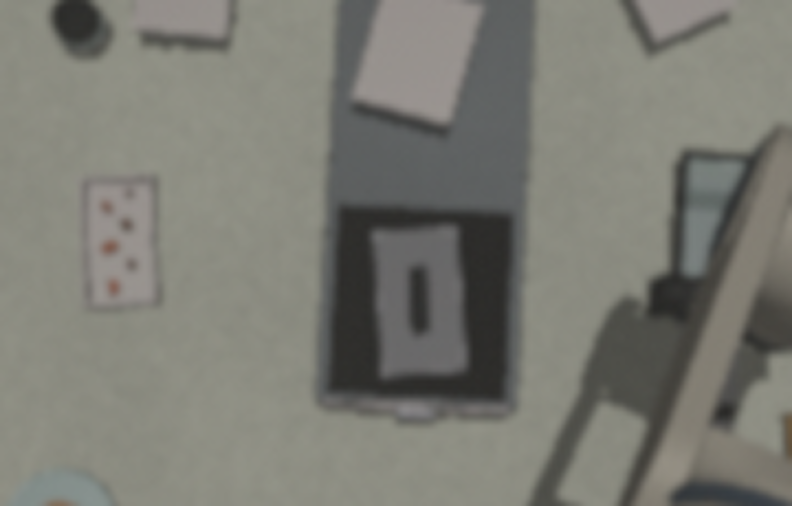

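The cover lies centred on the mat at crop (420,300). The open tray is at crop (123,242). Now I'll descend to the handle.

```bash
python3 -m jog '[{"x":0,"y":0.015,"z":0.003,"spin":0,"claw":-1},{"x":0,"y":0.025,"z":0,"spin":0,"claw":-1},{"x":0,"y":0.03,"z":0,"spin":0,"claw":-1},{"x":0,"y":0.03,"z":0,"spin":0,"claw":-1},{"x":0,"y":0.025,"z":0,"spin":0,"claw":-1},{"x":0,"y":0.015,"z":0,"spin":0,"claw":-1},{"x":0,"y":0,"z":0,"spin":0,"claw":-1},{"x":0,"y":0,"z":0,"spin":0,"claw":-1}]';python3 d.py 453 -218.4 22 84.4
python3 - <<'E'
from h import *; from bench import *
for n in("side","top"):
    f=grab_frame(n); pickle.dump(f,open(f"{n}5.pkl","wb"))
    if n=="side": a=cv2.resize(f["image"][110:260,240:440],None,fx=3.5,fy=3.5,interpolation=cv2.INTER_CUBIC)
cv2.imwrite("pics/s5.png",a)
f=pickle.load(open("top4.pkl","rb")); im=f["image"].mean(-1)
# tray: dark outline minima subpixel
def mn(r,a,b):
    i=a+int(np.argmin(r[a:b])); d=(r[i-1]-r[i+1])/(2*(r[i-1]-2*r[i]+r[i+1])); return i+d
L=np.array([[ray(f,(mn(im[v],200,208),v),18)[:2],ray(f,(mn(im[v],217,225),v),18)[:2]] for v in range(194,217)])
T=np.array([[ray(f,(u,mn(im[:,u],187,195)),18)[:2],ray(f,(u,mn(im[:,u],215,224)),18)[:2]] for u in range(207,219)])
for A,j in((L,0),(T,1)):
    for k in(0,1):
        p=np.polyfit(A[:,k,j],A[:,k,1-j],1); print("xy"[1-j],"edge",np.median(A[:,k,1-j]).round(1),"at",np.median(A[:,k,j]).round(1),"deg",np.degrees(np.arctan(p[0])).round(2))
E
```

```text
time_s: 10.73
eef_pos: [453.0, -215.3, 79.2]
ee_rot: [0.524, -0.523, -0.475, 0.475]
ft_force: [-0.3, -0.6, 0.4]
grip_width: 85.7
t 10.73 p [ 453.  -215.3   79.2] xang 84.47 tilt 0.11 w 85.7 F [-0.3 -0.6  0.4] q [-0.45  0.36  2.01  0.    0.77 -1.92]
spin 0.001 then tool mm [-3.1 57.2 -0.3]
y edge 290.4 at 544.8 deg 2.35
y edge 231.3 at 543.8 deg 2.62
x edge 597.7 at 258.9 deg 2.2
x edge 491.3 at 258.3 deg 3.46
```

View pics/s5.png

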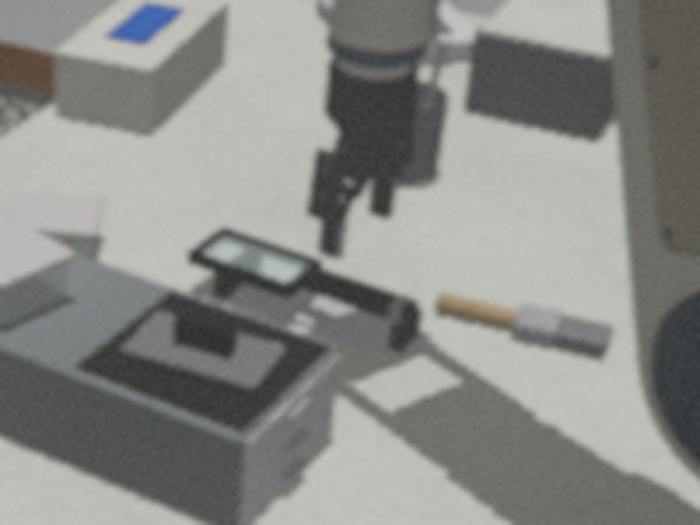

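The crop shows the open gripper centred above the handle, which runs from (315,275) to (410,320). The tray centre measures about (545, 261) with yaw 2.6°. I'll descend and grip.

```bash
python3 -m jog '[{"x":-0.003,"y":0.014,"z":0,"spin":0,"claw":-1},{"x":0,"y":0.018,"z":0,"spin":0,"claw":-1},{"x":0,"y":0.016,"z":0,"spin":0,"claw":-1},{"x":0,"y":0.008,"z":0,"spin":0,"claw":-1},{"x":0,"y":0,"z":0,"spin":0,"claw":-1},{"x":0,"y":0,"z":0,"spin":0,"claw":-0.3},{"x":0,"y":0,"z":0,"spin":0,"claw":0},{"x":0,"y":0,"z":0,"spin":0,"claw":0.3},{"x":0,"y":0,"z":0,"spin":0,"claw":0.6},{"x":0,"y":0,"z":0,"spin":0,"claw":1},{"x":0,"y":0,"z":0,"spin":0,"claw":1},{"x":0,"y":0,"z":0,"spin":0,"claw":1}]';python3 d.py; python3 -m jog '[{"x":0,"y":0,"z":0,"spin":0,"claw":1},{"x":0,"y":0,"z":0,"spin":0,"claw":1},{"x":0,"y":0,"z":0,"spin":0,"claw":1}]';python3 d.py 453 -218.4 22 84.4
```

```text
time_s: 11.83
eef_pos: [453.3, -219.8, 24.1]
ee_rot: [-0.524, 0.524, 0.475, -0.475]
ft_force: [-1.0, 1.0, 7.2]
grip_width: 18.4
t 11.83 p [ 453.3 -219.8   24.1] xang 84.39 tilt 0.05 w 18.4 F [-1.   1.   7.2] q [-0.45  0.46  2.03 -0.    0.65 -1.93]
time_s: 12.08
eef_pos: [453.3, -219.8, 24.1]
ee_rot: [-0.524, 0.524, 0.475, -0.475]
ft_force: [-1.5, 0.0, 7.5]
grip_width: 18.6
t 12.08 p [ 453.3 -219.8   24.1] xang 84.39 tilt 0.06 w 18.6 F [-1.5  0.   7.5] q [-0.45  0.46  2.03  0.    0.65 -1.93]
spin -0.0 then tool mm [1.3 2.1 0.5]
```

Gripped at 18.6 mm. I'll lift well clear.

```bash
python3 -m jog '[{"x":0,"y":-0.004,"z":0,"spin":0,"claw":1},{"x":0,"y":-0.008,"z":0,"spin":0,"claw":1},{"x":0,"y":-0.013,"z":0,"spin":0,"claw":1},{"x":0,"y":-0.018,"z":0,"spin":0,"claw":1},{"x":0,"y":-0.022,"z":0,"spin":0,"claw":1},{"x":0,"y":-0.024,"z":0,"spin":0,"claw":1},{"x":0,"y":-0.024,"z":0,"spin":0,"claw":1},{"x":0,"y":-0.02,"z":0,"spin":0,"claw":1},{"x":0,"y":-0.015,"z":0,"spin":0,"claw":1},{"x":0,"y":-0.01,"z":0,"spin":0,"claw":1},{"x":0,"y":-0.005,"z":0,"spin":0,"claw":1},{"x":0,"y":0,"z":0,"spin":0,"claw":1}]';python3 d.py 445.8 256.8 185 92.6
python3 - <<'E'
from h import *; from bench import *
f=grab_frame("side"); pickle.dump(f,open("side6.pkl","wb"))
cv2.imwrite("pics/s6.png",cv2.resize(f["image"][60:260,220:440],None,fx=3,fy=3,interpolation=cv2.INTER_CUBIC))
E
```

```text
time_s: 13.08
eef_pos: [453.2, -219.7, 187.3]
ee_rot: [-0.523, 0.524, 0.475, -0.475]
ft_force: [-0.4, -1.3, -1.0]
grip_width: 18.6
t 13.08 p [ 453.2 -219.7  187.3] xang 84.4 tilt 0.09 w 18.6 F [-0.4 -1.3 -1. ] q [-0.45  0.2   1.93 -0.    1.01 -1.93]
spin -0.143 then tool mm [476.4   2.3 -14.2]
```

View pics/s6.png

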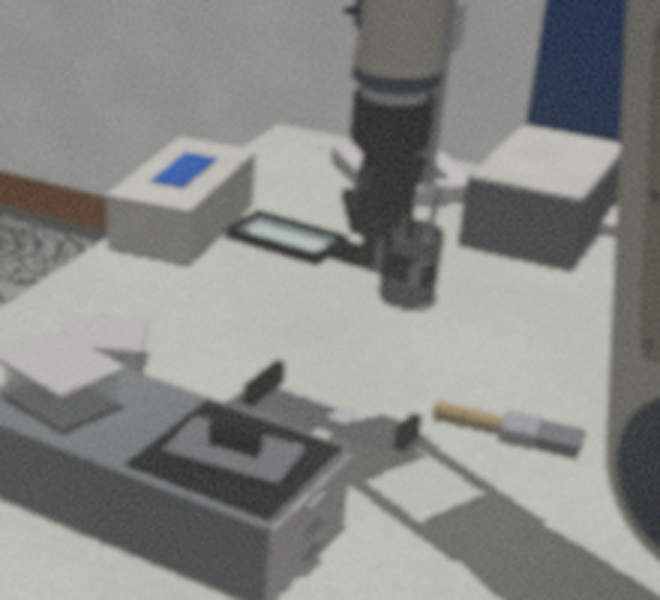

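The crop shows the magnifier gripped, level and clear of the rest at (300,240). Now I'll carry it over the cabinet.

```bash
python3 -m jog '[{"x":0.006,"y":0,"z":0,"spin":-0.048,"claw":1},{"x":0.012,"y":0,"z":0,"spin":-0.048,"claw":1},{"x":0.018,"y":0,"z":0,"spin":-0.047,"claw":1},{"x":0.024,"y":0,"z":0,"spin":0,"claw":1},{"x":0.028,"y":0,"z":-0.001,"spin":0,"claw":1},{"x":0.028,"y":0,"z":-0.001,"spin":0,"claw":1},{"x":0.028,"y":0,"z":-0.001,"spin":0,"claw":1},{"x":0.028,"y":0,"z":-0.001,"spin":0,"claw":1},{"x":0.028,"y":0,"z":-0.001,"spin":0,"claw":1},{"x":0.028,"y":0,"z":-0.001,"spin":0,"claw":1},{"x":0.028,"y":0,"z":-0.001,"spin":0,"claw":1},{"x":0.028,"y":0,"z":-0.001,"spin":0,"claw":1}]';python3 d.py 445.8 256.8 185 92.6
```

```text
time_s: 14.13
eef_pos: [449.9, 65.8, 185.1]
ee_rot: [0.489, -0.488, -0.511, 0.512]
ft_force: [-0.6, -0.3, -0.6]
grip_width: 18.4
t 14.13 p [449.9  65.8 185.1] xang 92.59 tilt 0.13 w 18.4 F [-0.6 -0.3 -0.6] q [ 0.14  0.13  2.02 -0.    0.99 -1.47]
spin -0.0 then tool mm [ 1.91e+02  1.00e-01 -4.60e+00]
```

```bash
python3 -m jog '[{"x":0.028,"y":0,"z":-0.001,"spin":0,"claw":1},{"x":0.028,"y":0,"z":-0.001,"spin":0,"claw":1},{"x":0.028,"y":0,"z":0,"spin":0,"claw":1},{"x":0.028,"y":0,"z":0,"spin":0,"claw":1},{"x":0.022,"y":0,"z":0,"spin":0,"claw":1},{"x":0.016,"y":0,"z":0,"spin":0,"claw":1},{"x":0.01,"y":0,"z":0,"spin":0,"claw":1},{"x":0.004,"y":0,"z":0,"spin":0,"claw":1},{"x":0,"y":0,"z":0,"spin":0,"claw":1}]';python3 d.py 445.8 256.8 100 92.6
```

```text
time_s: 14.88
eef_pos: [445.1, 228.6, 185.6]
ee_rot: [0.488, -0.488, -0.511, 0.512]
ft_force: [0.4, 0.4, -0.7]
grip_width: 18.9
t 14.88 p [445.1 228.6 185.6] xang 92.64 tilt 0.08 w 18.9 F [ 0.4  0.4 -0.7] q [ 0.47  0.2   1.93 -0.    1.01 -1.15]
spin 0.001 then tool mm [28.2 85.6 -2. ]
```

```bash
python3 -m jog '[{"x":0.009,"y":0.01,"z":0,"spin":0,"claw":1},{"x":0.01,"y":0.02,"z":-0.001,"spin":0,"claw":1},{"x":0.009,"y":0.022,"z":0,"spin":0,"claw":1},{"x":0,"y":0.022,"z":0,"spin":0,"claw":1},{"x":0,"y":0.02,"z":0,"spin":0,"claw":1},{"x":0,"y":0.012,"z":0,"spin":0,"claw":1},{"x":0,"y":0.006,"z":0,"spin":0,"claw":1},{"x":0,"y":0,"z":0,"spin":0,"claw":1},{"x":0,"y":0,"z":0,"spin":0,"claw":1}]';python3 d.py 445.8 256.8 32 92.6
python3 - <<'E'
from h import *; from bench import *
for n in("top","side"):
    f=grab_frame(n); pickle.dump(f,open(f"{n}7.pkl","wb"))
    x0,y0=(185,160) if n=="top" else (180,220)
    a=cv2.resize(f["image"][y0:y0+100,x0:x0+100],None,fx=4,fy=4,interpolation=cv2.INTER_CUBIC)
    b=a if n=="top" else np.hstack([b,a])
cv2.imwrite("pics/b7.png",b)
E
```

```text
time_s: 15.63
eef_pos: [445.3, 256.1, 74.3]
ee_rot: [0.489, -0.489, -0.511, 0.511]
ft_force: [-0.4, -0.1, -1.7]
grip_width: 18.5
t 15.63 p [445.3 256.1  74.3] xang 92.55 tilt 0.02 w 18.5 F [-0.4 -0.1 -1.7] q [ 0.52  0.38  1.99 -0.    0.77 -1.1 ]
spin -0.001 then tool mm [ 0.6 42.3 -0.5]
```

View pics/b7.png

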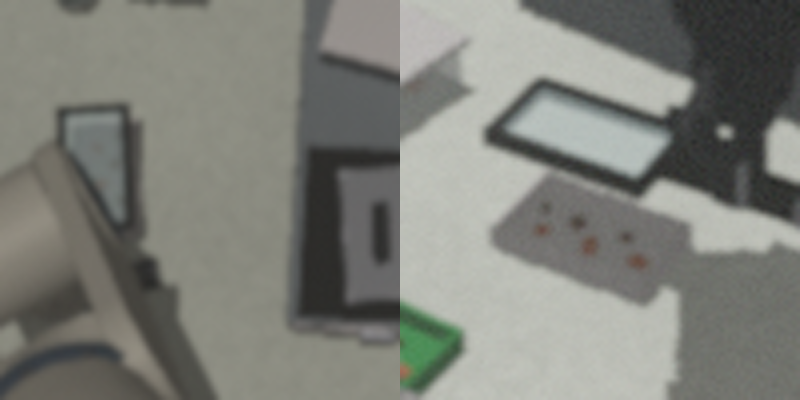

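The left half (top view) shows the lens at crop (95,165), over where the tray is. The right half (side view) shows the frame level, parallel to the tray and above it. I'll compare predicted frame corners with the picture.

```bash
python3 - <<'E'
from h import *
c,s=np.cos(np.radians(2.6)),np.sin(np.radians(2.6))
ctr=np.array([445.3+99.2*c,256.1+99.2*s]); print("pred centre",ctr.round(1))
for n,x0,y0,off in(("top",185,160,0),("side",180,220,400)):
    f=pickle.load(open(n+"7.pkl","rb"))
    for z in(92.2,80.2):
        for a,b in((55,31),(55,-31),(-55,31),(-55,-31)):
            u,v=proj(f,np.array([ctr[0]+a*c-b*s,ctr[1]+a*s+b*c,z])); print(n,z,a,b,"crop",round((u-x0)*4+off+1.5),round((v-y0)*4+1.5))
T=pickle.load(open("top7.pkl","rb"))
# right & left edges and far edge in top view cast to z=92
for p in((58,106),(129,105)): print("far corners",ray(T,(185+(p[0]-1.5)/4,160+(p[1]-1.5)/4),92.2).round(1))
f=pickle.load(open("side7.pkl","rb"))
for p in((487,132),(540,80),(640,182),(640,193),(487,142)): print(p,ray(f,(180+(p[0]-401.5)/4,220+(p[1]-1.5)/4),92.2).round(1))
E
```

```text
pred centre [544.4 260.6]
top 92.2 55 31 crop 57 110
top 92.2 55 -31 crop 128 105
top 92.2 -55 31 crop 62 235
top 92.2 -55 -31 crop 134 230
top 80.2 55 31 crop 60 112
top 80.2 55 -31 crop 130 108
top 80.2 -55 31 crop 64 236
top 80.2 -55 -31 crop 136 232
side 92.2 55 31 crop 491 133
side 92.2 55 -31 crop 548 79
side 92.2 -55 31 crop 649 190
side 92.2 -55 -31 crop 702 131
side 80.2 55 31 crop 492 149
side 80.2 55 -31 crop 549 94
side 80.2 -55 31 crop 650 206
side 80.2 -55 -31 crop 702 146
far corners [601.1 293.4  92.2]
far corners [600.9 231.5  92.2]
(487, 132) [600.6 294.1  92.2]
(540, 80) [604.3 235.6  92.2]
(640, 182) [496.4 286.1  92.2]
(640, 193) [490.9 294.3  92.2]
(487, 142) [594.7 301.7  92.2]
```

Prediction and picture agree to within a few mm, and the frame may be a few mm higher than predicted. I'll descend 42 mm and measure again.

```bash
python3 -m jog '[{"x":0,"y":0.005,"z":0,"spin":0,"claw":1},{"x":0,"y":0.008,"z":0,"spin":0,"claw":1},{"x":0,"y":0.009,"z":0,"spin":0,"claw":1},{"x":0,"y":0.008,"z":0,"spin":0,"claw":1},{"x":0,"y":0.006,"z":0,"spin":0,"claw":1},{"x":0,"y":0.004,"z":0,"spin":0,"claw":1},{"x":0,"y":0.002,"z":0,"spin":0,"claw":1},{"x":0,"y":0,"z":0,"spin":0,"claw":1},{"x":0,"y":0,"z":0,"spin":0,"claw":1},{"x":0,"y":0,"z":0,"spin":0,"claw":1}]';python3 d.py 445.8 256.8 32 92.6
python3 - <<'E'
from h import *; from bench import *
for n in("top","side"):
    f=grab_frame(n); pickle.dump(f,open(f"{n}8.pkl","wb"))
    x0,y0=(185,160) if n=="top" else (185,225)
    a=cv2.resize(f["image"][y0:y0+80,x0:x0+80],None,fx=5,fy=5,interpolation=cv2.INTER_CUBIC)
    b=a if n=="top" else np.hstack([b,a])
cv2.imwrite("pics/b8.png",b)
im=f["image"].mean(-1)   # side: columns, dark runs of the near frame edge
for u in range(206,240,4): print(u,im[246:296,u].astype(int))
E
```

```text
time_s: 16.57
eef_pos: [445.5, 256.6, 32.6]
ee_rot: [-0.489, 0.489, 0.511, -0.511]
ft_force: [-0.0, -0.0, -0.9]
grip_width: 18.8
t 16.57 p [445.5 256.6  32.6] xang 92.59 tilt 0.03 w 18.8 F [-0.  -0.  -0.9] q [ 0.52  0.45  2.01 -0.    0.68 -1.1 ]
spin -0.0 then tool mm [ 0.2  0.6 -0.4]
206 [188 188 188 189 190 190 190 190 188 190 189 189 188 186 170 138 104  78
  82  87  77  66  65  66  96 142 164 155 130 111 120 128 126 116 114 118
 140 167 182 186 185 185 187 186 186 188 185 183 180 183]
210 [189 189 189 187 192 190 191 191 190 189 176 152 118  88  81  99 126 149
 170 178 171 131  81  61  62  62  82 101 109 110 112 113 115 117 118 116
 115 120 143 171 180 185 183 185 186 187 187 185 185 184]
214 [190 186 190 192 189 189 178 155 117  85  79 100 127 152 169 181 185 183
 172 163 155 151 128  92  67  58  62  71  89 103  93  90  96 106 116 115
 114 116 116 131 160 181 185 186 186 185 186 186 187 186]
218 [187 186 191 188 187 181 164 126  85  81 110 137 165 180 184 185 181 170
 161 157 159 155 157 145 111  73  61  58  64  78  99 110 112 113 116 121
 131 126 117 113 119 135 164 183 186 184
[... 357 characters left out ...]
59  78  88  89  85
  89  98 112 117 113 113 114 121 143 171 181 184 183 183]
230 [185 188 187 187 189 189 188 188 187 186 174 132  84  77 109 134 153 181
 185 185 183 173 161 159 156 156 158 150 124  84  62  56  60  74  89 102
 112 111 112 112 117 118 118 115 113 122 146 176 183 182]
234 [186 188 186 187 186 187 186 188 189 187 187 180 152  99  74  95 121 147
 170 183 185 184 177 164 158 156 157 155 155 136 107  71  58  59  59  86
  99 110 112 113 113 119 127 124 114 114 117 138 168 184]
238 [185 185 187 187 189 190 188 187 190 187 188 185 182 167 125  81  84 115
 137 164 178 184 185 177 168 159 157 156 159 155 148 120  79  58  52  57
  69  82  83  83  92 104 112 115 121 118 113 116 127 153]
```

View pics/b8.png

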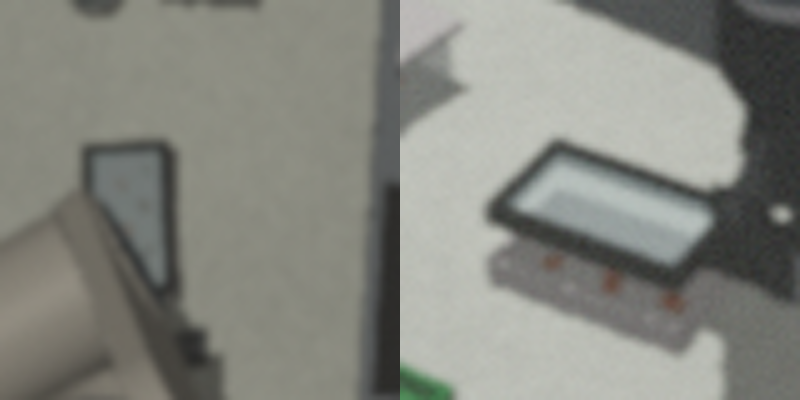

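The left half shows the lens frame square over the tray. The right half shows the frame parallel to the tray's outline with a visible gap. Last check is the height and centring numbers.

```bash
python3 - <<'E'
from h import *
f=pickle.load(open("side8.pkl","rb")); im=f["image"].mean(-1); T=pickle.load(open("top8.pkl","rb")); it=T["image"].mean(-1)
F,cx,cy=K(f); R=np.array(f["R"]); c=-R.T@f["t"]; a=np.radians(2.6); n=np.array([-np.sin(a),np.cos(a),0])
def plane(uv,d):
    r=R.T@np.array([(uv[0]-cx)/F,(uv[1]-cy)/F,1]); P0=np.array([545,261.3,0])+n*d; return c+r*((P0-c)@n)/(r@n)
for u,v in((210,272.2),(214,273.9),(218,275.2),(222,276.8),(230,279.9),(234,281)): print("near lower edge",plane((u,v),31).round(1))
for u,v in((210,258.2),(222,255.0),(226,256.2),(230,257.4),(234,258.8),(238,260.1)): print("back upper edge",plane((u,v),-31).round(1))
for v in range(192,216,4):
    r=it[v,195:226]; print("top row",v,r.astype(int))
for u in(206,210,214,217):
    r=it[184:194,u]; i=[k for k in range(9) if r[k]>=105>r[k+1]]
    if i: k=i[0]; print("far edge",ray(T,(u,184+k+(r[k]-105)/(r[k]-r[k+1])),50)[:2].round(1))
for v in(194,198,202,206,210):
    r=it[v]; j=[u+(110-r[u])/(r[u+1]-r[u]) for u in range(214,224) if r[u]<110<=r[u+1]]
    i=[u+(r[u]-110)/(r[u]-r[u+1]) for u in range(196,206) if r[u]>=110>r[u+1]]
    print("left/right",[ray(T,(u,v),50)[:2].round(1) for u in i[:1]+j[-1:]])
E
```

```text
near lower edge [579.1 293.9  40.3]
near lower edge [567.6 293.4  39.6]
near lower edge [556.  292.8  40.2]
near lower edge [544.6 292.3  39.8]
near lower edge [522.1 291.3  39.3]
near lower edge [510.9 290.8  40.5]
back upper edge [625.  233.9  23.3]
back upper edge [586.9 232.2  48.2]
back upper edge [574.9 231.6  48.9]
back upper edge [563.1 231.1  49.5]
back upper edge [551.4 230.6  49.5]
back upper edge [539.7 230.   49.8]
top row 192 [134 134 133 134 133 121  93  71  86 104 114 115 115 115 115 116 116 115
 114 115 112 101  74  57  70 101 127 136 136 135 136]
top row 196 [132 133 132 131 129 117  91  71  84 106 115 116 115 111 112 114 116 117
 117 117 115 104  78  58  69 102 129 138 137 137 137]
top row 200 [123 116 108 103 103 103 100  92  87  87  93 103 113 116 117 116 115 112
 108 110 112 104  81  61  70 102 127 135 136 136 137]
top row 204 [102  97  97 102 105 105 105 104  99  92  89  79  71  84 100 110 115 117
 118 118 117 108  86  62  66  99 126 135 135 134 135]
top row 208 [120 120 114 106 102 104 105 105 105 101  94  90  91  81  64  67  89 108
 116 115 115 110  92  65  64  92 119 132 134 132 134]
top row 212 [127 128 129 127 121 110 105 104 104 105 105  99  87  83  89  87  70  59
  76 100 114 116 101  72  62  88 115 130 134 135 135]
far edge [601.2 277. ]
far edge [602.7 262.7]
far edge [603.5 248.3]
far edge [603.4 237.6]
left/right [array([580.3, 297.2]), array([579. , 225.6])]
left/right [array([565.8, 300.7]), array([564.5, 225.4])]
left/right [array([550. , 225.5])]
left/right [array([537.1, 312. ]), array([535.6, 225. ])]
left/right [array([522.5, 301.1]), array([521.1, 224. ])]
```

The underside is at about 40 mm, 22 mm above the rim, and level. The frame centre is about (544.5, 260) and the tray centre (545, 261). Handing in.

```bash
python3 d.py; python3 -c "
from bench import *
print(abs(get_obs()['qvel']).max()); print(job_done())"
```

```text
t 16.67 p [445.5 256.6  32.7] xang 92.59 tilt 0.04 w 18.4 F [-0.2 -0.3 -0.5] q [ 0.52  0.45  2.01  0.    0.68 -1.1 ]
0.001546098039471258
the job is handed in; nothing more can be done
None
```

The job is handed in at 16.7 s of the 61 s limit. The cover lies on the mat, and the magnifier is held level over the open tray. `job_done` gave no verdict, so the results below are my own measurements.

- **Cover:** I took it off by its bar and set it down at about (482, 12) mm, with the mat's centre measured at (483, 12). The picture after release shows it lying flat near the middle of the mat.
- **Magnifier:** I gripped it by the handle, carried it over the cabinet, and left it in the jaws, 18.4 mm apart on the handle, with the arm still.
    - **Height:** the underside is about 22 mm above the tray rim.
    - **Position:** the frame's centre is at about (544.5, 260) mm, against (545, 261) for the tray.
    - **Alignment:** the frame is level and in line with the tray to within about 1–2 degrees. The force reading was only the magnifier's weight.

**Checks that failed or disagreed:**
- **First grasp:** it closed above the bar. The fingertips showed about 25 mm higher in the images than the stated geometry gives, so I went 22 mm lower and gripped at the second try without moving the cover.
- **Height check on the way down:** at about 75 mm above the bench the frame seemed 5–10 mm higher than predicted. The final check put it within about 2 mm of the prediction.
- **Occlusion:** in the last top view the arm hid part of the lens. The across-tray centre therefore relies on one visible stretch of both edges and is good to about 2–3 mm.

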